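# Step a photometer's aperture wheel to the slit and take a reading

## Robot

A 6-joint arm with a two-finger parallel gripper is mounted at the origin on a cart in front of the work surface, level with it; the furniture and walls round the work are solid. World frame = base frame: x ahead of the robot, y to its left, z up, the work surface at z = 0. Lengths are in mm, angles in rad, forces in N, time in s.
With the tool pointing down it reaches from about 350 to 775 mm from the base axis. Payload 7.3 kg.
Tool frame: the origin (TCP) lies midway between the tips of the shut fingers; the grasp point (between the pads) lies 19 mm behind it; z points along the fingers, y is the line along which they close (so a half turn about z gives the same grasp; the last joint's range is limited). The gripper opens to 92 mm and grips with 3 to 60 N. Pads are 19 mm wide; open, the fingers measure 130 mm over their backs; the gripper's body (75 mm by 190 mm) begins 47 mm behind the grasp point.
Start: joints at [1.135, 0.342, 1.524, -0, 1.275, -0.146], TCP at [150.01, 503.134, 202.241] pointing down, gripper open.
Joint ranges: [-2.53, 2.53], [-0.77, 2.02], [0.04, 2.7], [-1, 4.14], [0.28, 2.66], [-3.11, 3.11]. Speed limits (rad/s): [2.57, 2.57, 3.14, 3.14, 3.14, 3.14].

## Interface

Orientations are given as [roll, pitch, yaw] about the fixed x, y, z axes, in that order (R = Rz(yaw) Ry(pitch) Rx(roll)).
In Python, from plant import get_obs, capture, camera_model, close_job, search_frame, regions_of, pinpoint gives the robot as it stands. The module is installed in compiled form; this text tells all that it offers.
- The arm moves only by the shell command python3 -m pendant 'ROWS'. ROWS is JSON, one flat list of numbers, 7 for each row, row after row: the shift along the tool's x, y, z in units of 30 mm (1.0 is 30 mm), then the turn, a rotation vector about the tool's x, y, z in units of 4 degrees (1.0 is 4 degrees), then the closure, from -1 (fully open) to 1 (shut), so that 0 is half open. In form: [dx, dy, dz, wx, wy, wz, gripper, dx, dy, dz, wx, wy, wz, gripper, ...]. A call has 1 to 12 rows; each row shifts and turns the commanded pose from where the row before left it, along the tool's axes as they then stand; what a row does not reach is not made up. A row lasts 1/10 s, in which the tool goes at most 50 mm and 8.59 degrees, less where a joint would pass 70% of its speed; a pose out of reach is approached as far as the arm can. A call with a number of a shift or a turn outside -1 to 1 is refused whole. A call with a gripper value outside its range is refused whole. The fingers move at their own pace and stop on an object; the grip force is fixed at half the most. Time passes only in rows, so rows that do not move let the fingers close. It gives the time, the measured TCP pose, the force, the opening and the grip force at its end, in the units of the state.
- get_obs(): the state, without advancing time (a new reading comes with each control period).
- capture(name): name is "scene" or "top" or "wrist"; returns the picture (384x512x3 uint8, red, green, blue); there is no depth.
- camera_model(name): a dict with "fov_y" (degrees; the focal length in pixels is half the picture's height over the tangent of half this angle, whatever the lens; pixels are square), "cx", "cy" (the principal point, pixels), "pose" (4x4, takes a point from camera to world coordinates). Camera axes: x right, y up, looking along -z (the intrinsics and any distortion apply to the point x, -y, -z); pixel columns grow to the right and rows downward; lengths in mm; the calibration is good to about 2 mm. A picture is of the moment at which its call begins: read the wrist's pose just before it. camera_model takes no time and is no camera call; for the wrist camera it gives the pose at the moment of the call.
- close_job(): hands the job in; it is judged then, once.
Trained networks look in the newest picture that a camera, given by its name, has taken for a name from the list of things; names that differ only in an ending like _2 or _b are one class to them, and where a whole thing is asked for, a point or a joint stands for the part that bears it (a point fixed in the world has none). Each returns a list of dicts, best first, with "score" (0 to 1); they miss things now and then, are a little off and sometimes report something else, mostly with a low value. They report only what shows in the picture. A call takes as long as a camera call.
- search_frame(camera, thing): "location" ([column, row] in pixels, amid what is visible of it).
- regions_of(camera, thing): "pixels" (384x512 bool, what is visible of it) and "location" ([column, row] in pixels, amid what is visible of it).
- pinpoint(camera, thing): "location" ([column, row] in pixels: a listed point, or the origin of a listed thing).
The state is a dict: "time": time; "joint_positions": joint angles; "dq": joint speeds; "tau": joint torques, N m; "tool_pos": TCP position; "tcp_rot": TCP orientation; "contact_force": force on the tool from outside, world axes, zero at the start; "moment": the same for the moment, N m; "grip_width": finger opening in mm; "finger_force": force on a finger pad.
Only numpy, scipy, OpenCV 4.12 (cv2) and the standard library are available. Lean on these libraries where they do the work, as an engineer would, in place of code of your own. Each camera call takes 0.05 s, during which the arm holds its last target. There are 200 camera calls.

## Task

Set the small bench photometer to its slit and take a reading: push the wheel round by its upright tabs, with the shut fingertips, until the one slit-shaped window lies squarely under the lens snout, its tab pointing straight at the rear column, and only then press the read key fully down and let it go. Grasp nothing, do not lift, tip or shove the photometer, and leave the things around it where they stand.

Things in the scene. Friction and masses are not known exactly. Their poses are not given: they have to be found in the camera images.
- photometer: white bench photometer, 3 kg, loose on rubber feet, turned at most 0.3 rad. Origin: on its wheel's axis, at worktop level; x to its rear, y to its left, z up. Housing x -50 to 80 mm, y -65 to 65 mm, plus a right wing to y -115 mm (x -50 to 5 mm) with the key; deck 45 mm high. Column at the rear, x 60 to 80 mm
- wheel (a joint): angle of the aperture wheel about the vertical axis, rad, positive counterclockwise from above, unlimited; 0 or any whole turn puts the slit under the snout. Friction holds it wherever it is left (about 0.7 N at a tab turns it); it has no click and no stop. Starts anywhere with the slit at least 40 degrees away from the snout
- wheel_hub (a point): centre of the wheel's top face, z = 60 mm, on the axis. The flat metal wheel is 80 mm across; five windows lie 25 mm from the axis, one a slit 6x22 mm, four round 14 mm, at angles wheel + 0 (slit), 72, 144, 216, 288 degrees counterclockwise from the photometer's x. In line with each stands an identical grey tab at the rim
- slit_tab (a point): middle of the top edge of the tab beside the slit, 46.5 mm from the axis. Each of the five tabs reaches from 36 to 57 mm from the axis, is 7 mm thick and stands from z = 56 to 84 mm; neighbours are 72 degrees apart. Any tab may be pushed, sideways along the rim
- slit (a point): centre of the slit-shaped window (22 mm along the radius, 6 mm across it), on the wheel's top face, z = 60 mm, 25 mm from the axis
- snout (a point): centre of the lower end of the dark lens snout (20 mm across), fixed 25 mm behind the wheel axis, z = 69 mm. It hangs from the head arm, 40 mm wide, which reaches from the rear column forward to 14 mm behind the axis, z = 92 to 114 mm; tabs pass under the arm with 8 mm to spare
- read_key (a joint): travel of the read key, m: 0 up, 0.005 fully down; a spring returns it. Fully down takes about 4 N
- read_key_top (a point): centre of the top of the read key, a round white key 24 mm across in a grey collar 40 mm across on the deck's right wing; z = 62 mm when up (5 mm above the collar), 22.5 mm in front of and 90 mm to the right of the wheel axis. Pressed straight down
- specimen_jar: translucent lidded specimen jar, 43 mm across, 48 mm tall, standing just left of the photometer; bystander. Origin: centre of its underside
- stain_a: dropper bottle with a screw cap, 34 mm across, 89 mm tall, standing to the right of the photometer, behind its key. Behind both, fixed: a 400 mm tall analyser (front at world x = 0.615, y = -0.33 to 0.01; swing arms past in front of it) and a 160 mm tall printer (front at x = 0.64, y = 0.11 to 0.42); bystander. Origin: centre of its underside
- small_carton: flat carton 68x112x34 mm on the right; bystander. Origin: centre of its underside
- slide_stack: stack of glass slides 29x78x9 mm on the right; bystander. Origin: centre of its underside
- coplin_jar: glass staining jar, 64 mm across, 86 mm tall, on the left; bystander. Origin: centre of its underside
- marker_black: felt marker lying flat, 132 mm long, 15 mm thick, on the left; bystander. Origin: centre of its underside

How it is judged:
By the outcome, as a careful person would: the job done as asked, in the order asked, and still so for the second after the job is handed in, with the robot touching nothing.
It also fails if it takes over 61 s, if anything falls off the work surface, if the arm or the gripper's body presses on something with over 40 N, if the wrist force passes 120 N, or if a joint passes its speed limit or range.

## Working session

There is one attempt and no reset: what is moved stays moved. The work goes in short steps, Python scripts to look and compute and a shell command to move; the robot and the scene stay as the last step left them, time stands still between calls to the robot, and variables do not carry over. Pictures are saved under pics/ and viewed, at most 10 in all, crops included, and the job is handed in when it is done.

```bash
mkdir -p pics
cat > h.py <<'E'
import numpy as np, cv2
from plant import *
def ray(cam,px,m=None):
    m=m or camera_model(cam); f=192/np.tan(np.radians(m["fov_y"])/2); P=np.array(m["pose"])
    d=P[:3,:3]@np.array([(px[0]-m["cx"])/f,-(px[1]-m["cy"])/f,-1]); return P[:3,3],d
def atz(cam,px,z,m=None):
    o,d=ray(cam,px,m); return o+d*(z-o[2])/d[2]
def proj(cam,p,m=None):
    m=m or camera_model(cam); f=192/np.tan(np.radians(m["fov_y"])/2); P=np.array(m["pose"])
    c=P[:3,:3].T@(np.array(p)-P[:3,3]); return np.array([m["cx"]+f*c[0]/-c[2], m["cy"]+f*c[1]/c[2]])
E
python3 - <<'E'
from h import *
o=get_obs(); print(o["time"],o["tool_pos"],o["tcp_rot"])
for c in("top","scene"):
    im=capture(c); cv2.imwrite(f"pics/{c}1.png",im[:,:,::-1]); m=camera_model(c); print({k:(np.round(v,2).tolist() if k=='pose' else v) for k,v in m.items()})
    for t,z in(("wheel_hub",60),("slit_tab",84),("slit",60),("snout",69),("read_key_top",62),("specimen_jar",0),("stain_a",0),("photometer",0)):
        r=pinpoint(c,t)
        for q in r[:2]: print(c,t,round(q["score"],2),np.round(q["location"]),np.round(atz(c,q["location"],z)))
E
```

```text
0.0 [149.82538688 502.68923536 201.54800837] [-3.14003783e+00 -2.16291683e-04  2.85175277e+00]
{'fov_y': 50.95817969448998, 'cx': 252.935518082969, 'cy': 189.75779928158383, 'pose': [[0.01, 0.99, -0.14, 277.25], [-1.0, 0.01, -0.01, -96.83], [-0.01, 0.14, 0.99, 1579.07], [0.0, 0.0, 0.0, 1.0]]}
top wheel_hub 0.84 [236. 184.] [510. -20.  60.]
top slit 0.87 [234. 190.] [484. -10.  60.]
top snout 0.78 [238. 175.] [543. -27.  69.]
top read_key_top 0.43 [261. 188.] [ 496. -115.   62.]
top specimen_jar 0.63 [209. 188.] [499.  93.   0.]
top stain_a 0.39 [268. 179.] [ 541. -141.    0.]
top photometer 0.55 [238. 187.] [507. -25.   0.]
{'fov_y': 47.029943182272305, 'cx': 256.40442970562225, 'cy': 190.4564756225997, 'pose': [[0.62, 0.59, -0.52, -237.45], [-0.78, 0.47, -0.41, -650.64], [0.0, 0.66, 0.75, 1077.84], [0.0, 0.0, 0.0, 1.0]]}
scene wheel_hub 0.81 [246. 173.] [505. -23.  60.]
scene slit_tab 0.89 [234. 171.] [474.  -2.  84.]
scene slit_tab 0.45 [181. 126.] [521. 278.  84.]
scene slit 0.86 [240. 177.] [482. -17.  60.]
scene snout 0.61 [250. 164.] [539. -15.  69.]
scene read_key_top 0.49 [264. 183.] [506. -96.  62.]
scene specimen_jar 0.77 [213. 171.] [488. 106.   0.]
scene specimen_jar 0.4 [247. 174.] [549.  10.   0.]
scene stain_a 0.6 [281. 195.] [ 546. -137.    0.]
scene photometer 0.57 [249. 186.] [511. -32.   0.]
```

Run:
```python
from h import *
m=camera_model("wrist"); o=get_obs(); P=np.array(m["pose"]); print(m["fov_y"],m["cx"],m["cy"],np.round(P,3))
from scipy.spatial.transform import Rotation as R
T=R.from_euler("xyz",o["tcp_rot"]).as_matrix(); print("cam in tool",T.T@(P[:3,3]-o["tool_pos"]), np.round(T.T@P[:3,:3],3))
a=cv2.imread("pics/top1.png")[120:260,150:330]; cv2.imwrite("pics/v1.png",cv2.resize(a,(760,590),interpolation=cv2.INTER_CUBIC))
```

```text
59.05308495069125 260.00930971591936 188.9724063411824 [[ 2.85000e-01 -9.25000e-01 -2.52000e-01  8.23270e+01]
 [ 9.58000e-01  2.75000e-01  7.50000e-02  5.22754e+02]
 [-0.00000e+00 -2.63000e-01  9.65000e-01  3.84128e+02]
 [ 0.00000e+00  0.00000e+00  0.00000e+00  1.00000e+00]]
cam in tool [  70.4769331    -0.5092012  -181.87889114] [[ 0.     0.965  0.263]
 [ 1.    -0.001  0.   ]
 [ 0.001  0.263 -0.965]]
```

View pics/v1.png

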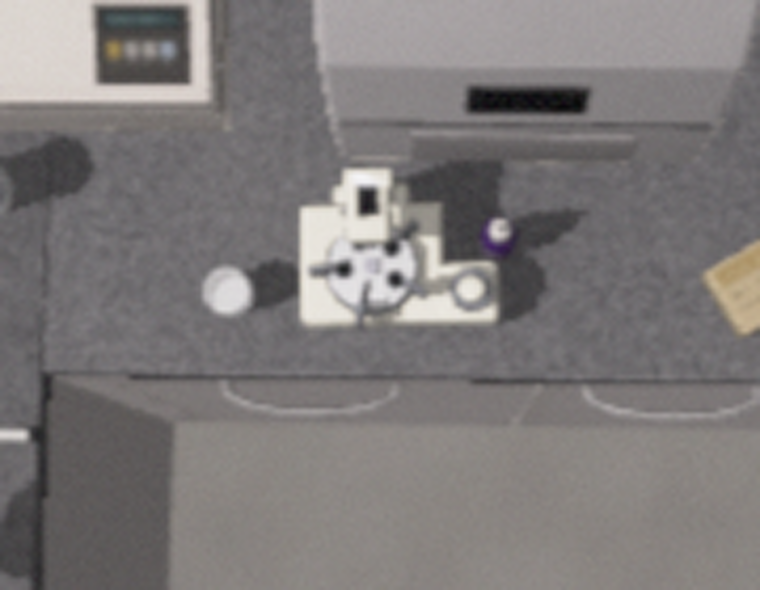

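The picture shows the photometer with the slit and its tab pointing at the robot (about 363,300 in the crop), the jar on the left (228,290), the key on the right (470,288) and the purple bottle behind it. I'll move above it for a close look.

```bash
python3 -m pendant '[-0.9,-0.8,0,0,0,0,1,-0.9,-0.8,0,0,0,0,1,-0.9,-0.8,0,0,0,0,1,-0.9,-0.8,0,0,0,0,1,-0.9,-0.8,0,0,0,0,1,-0.9,-0.8,0,0,0,0,1,-0.9,-0.8,0,0,0,0,1,-0.9,-0.8,0,0,0,0,1,-0.9,-0.8,0,0,0,0,1,-0.9,-0.8,0,0,0,0,1,-0.9,-0.8,0,0,0,0,1,-0.9,-0.8,0,0,0,0,1]'
python3 -m pendant '[-0.9,-0.8,0,0,0,0,1,-0.9,-0.8,0,0,0,0,1,-0.9,-0.8,0,0,0,0,1,-0.9,-0.8,0,0,0,0,1,-0.9,-0.8,0,0,0,1,1,0,0,0,0,0,1,1,0,0,0,0,0,1,1,0,0,0,0,0,1,1,0,0,0,0,0,1,1,0,0,0,0,0,1,1,0,0,0,0,0,1,1,0,0,0,0,0,1,1]'
python3 -m pendant '[0,0,0,0,0,1,1,0,0,0,0,0,1,1,0,0,0,0,0,1,1,0,0,0,0,0,1,1,0,0,0,0,0,1,1,0,0,0,0,0,1,1,0,0,0,0,0,1,1,0,0,0,0,0,1,1,0,0,0,0,0,1,1,0,0,0,0,0,1,1,0,0,0,0,0,0,1]'
cat > look.py <<'E'
import sys
from h import *
m=camera_model("wrist"); o=get_obs(); print(o["time"],np.round(o["tool_pos"],1),np.round(o["tcp_rot"],3),o["grip_width"],np.round(o["contact_force"],1))
im=capture("wrist"); cv2.imwrite(f"pics/{sys.argv[1]}.png",im[:,:,::-1])
for t,z in(("wheel_hub",60),("slit_tab",84),("slit",60),("snout",69),("read_key_top",62),("photometer",0),("specimen_jar",0),("stain_a",0)):
    for q in pinpoint("wrist",t)[:1]: print(t,round(q["score"],2),np.round(q["location"]),np.round(atz("wrist",q["location"],z,m),1))
E
python3 look.py w1
```

```text
time: 2.1
tool_pos: [378.9, 133.2, 202.5]
tcp_rot: [3.141, 0.001, 2.852]
contact_force: [0.4, 0.3, -0.1]
grip_width: 2.1
finger_force: 0.0
time: 3.3
tool_pos: [473.3, -19.0, 202.3]
tcp_rot: [3.141, 0.0, 2.29]
contact_force: [-0.0, 0.6, -0.6]
grip_width: 0.5
finger_force: 0.0
time: 4.4
tool_pos: [473.3, -19.0, 202.3]
tcp_rot: [3.141, -0.0, 1.595]
contact_force: [-0.4, 0.2, 1.0]
grip_width: 0.4
finger_force: 0.0
4.4 [473.3 -19.  202.3] [ 3.141 -0.     1.595] 0.3825492554161298 [-0.4  0.2  1. ]
slit_tab 0.56 [251. 170.] [464.9 -13.5  84. ]
slit 0.61 [280. 174.] [492.8 -21.4  60. ]
snout 0.59 [328. 178.] [538.2 -22.8  69. ]
photometer 0.69 [295. 165.] [513.5 -24.3   0. ]
specimen_jar 0.87 [280.  41.] [491.2 107.8   0. ]
```

View pics/w1.png

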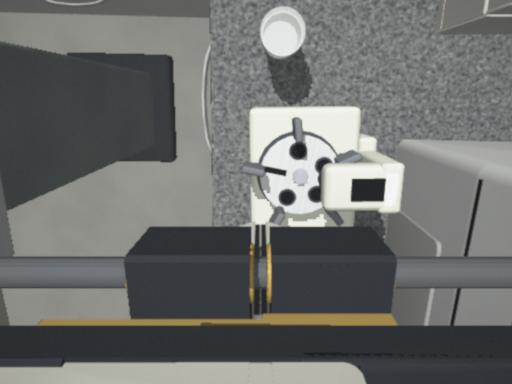

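The close view shows the wheel at (300,177), the slit and its tab pointing towards the robot (275,171 and 255,169), the jar top at (283,35), and the head arm at (360,187). The housing edges give its yaw.

Run:
```python
from h import *
m=camera_model("wrist"); im=cv2.imread("pics/w1.png"); g=cv2.GaussianBlur(im,(3,3),0).astype(int); w=g.min(2)
A=[];B=[]
for c in list(range(258,288))+list(range(308,352)):
    r=np.argmax(np.diff(w[98:118,c]))+98.5; A.append(atz("wrist",(c,r),45,m)[:2])
for r in list(range(118,155))+list(range(180,210)):
    c=np.argmax(np.diff(w[r,242:258]))+242.5; B.append(atz("wrist",(c,r),45,m)[:2])
A=np.array(A);B=np.array(B)
pa=np.polyfit(A[:,0],A[:,1],1); pb=np.polyfit(B[:,1],B[:,0],1)
print("left edge yaw",np.arctan(pa[0]),np.std(A[:,1]-np.polyval(pa,A[:,0])),"front edge yaw",-np.arctan(pb[0]),np.std(B[:,0]-np.polyval(pb,B[:,1])))
yaw=(np.arctan(pa[0])-np.arctan(pb[0]))/2
# corner = intersection
M=np.array([[-pa[0],1],[1,-pb[0]]]); cor=np.linalg.solve(M,[pa[1],pb[1]])
c,s=np.cos(yaw),np.sin(yaw); Rm=np.array([[c,-s],[s,c]])
hub=cor-Rm@[-50,65]; print("corner",cor,"hub",hub,"yaw",yaw,"hub px",proj("wrist",[*hub,60],m), "direct",atz("wrist",(300,177),60,m))
for n,p,z in(("slit",(275,171),60),):
    d=Rm.T@(atz("wrist",p,z,m)[:2]-hub); print(n,d,np.degrees(np.arctan2(d[1],d[0])))
# dark windows on the wheel
k=cv2.connectedComponentsWithStats((w<60).astype(np.uint8)[125:230,250:345])
for st,ce in zip(k[2][1:],k[3][1:]):
    if 25<st[4]<400:
        d=Rm.T@(atz("wrist",ce+[250,125],60,m)[:2]-hub); print(st[4],ce+[250,125],np.hypot(*d),np.degrees(np.arctan2(d[1],d[0])))
cv2.imwrite("pics/w1c.png",cv2.resize(im[95:240,235:415],(760,612)[:2],interpolation=cv2.INTER_CUBIC))
```

```text
left edge yaw 0.03267988559444933 0.3415159421041618 front edge yaw 0.020578320057242395 1.9157979714124616
corner [461.27654961  40.969009  ] hub [512.98951006 -22.67664853] yaw 0.026629102825845862 hub px [300.4126806  175.45455259] direct [512.67231555 -24.24045299  60.        ]
slit [-24.95816603   4.50226364] 169.77425010874833
166 [298.39156627 150.34337349] 24.89610048100043 96.1801312900354
59 [321.3559322  163.55932203] 23.216743596156817 30.583980803881417
58 [274.43103448 170.63793103] 25.976968518948937 169.20709365906444
106 [315.10377358 193.90566038] 24.20004132571816 -51.15539785979399
129 [286.70542636 197.06976744] 25.63546237594171 -120.50850913531707
148 [307.5 228.5] 56.394585937780754 -80.90574728897958
```

```bash
python3 -m pendant '[-0.87,-0.2,0,0,0,-1,1,0,0,0,0,0,-1,1,0,0,0,0,0,-1,1,0,0,0,0,0,-1,1,0,0,0,0,0,-1,1,0,0,0,0,0,-1,1,0,0,1,0,0,0,1,0,0,1,0,0,0,1,0,0,1,0,0,0,1,0,0,0.5,0,0,0,1,0,0,0,0,0,0,1]'
cat > st.py <<'E'
from h import *
o=get_obs(); hub=np.array([513,-23.5]); d=np.array(o["tool_pos"][:2])-hub
print(o["time"],np.round(o["tool_pos"],1),"yaw",np.degrees(o["tcp_rot"][2]),"r",np.hypot(*d),"theta_phot",np.degrees(np.arctan2(d[1],d[0]))%360-1.6,np.round(o["contact_force"],1))
E
python3 st.py; python3 look.py w2
```

```text
time: 5.95
tool_pos: [466.4, -44.9, 95.3]
tcp_rot: [-3.138, -0.003, 2.014]
contact_force: [-0.1, 1.4, -1.0]
grip_width: 0.3
finger_force: 0.0
5.95 [466.4 -44.9  95.3] yaw 115.40596894568955 r 51.24727690593621 theta_phot 203.05183060822299 [-0.1  1.4 -1. ]
5.95 [466.4 -44.9  95.3] [-3.138e+00 -3.000e-03  2.014e+00] 0.3328325868398737 [-0.1  1.4 -1. ]
wheel_hub 0.96 [338. 206.] [513.6 -23.3  60. ]
slit_tab 0.86 [282. 175.] [466.6 -16.2  84. ]
slit 0.64 [311. 183.] [489.9 -16.9  60. ]
read_key_top 0.5 [255. 303.] [ 494.6 -113.3   62. ]
photometer 0.63 [322. 186.] [513.7 -24.8   0. ]
specimen_jar 0.75 [382.  14.] [492.  110.3   0. ]
```

View pics/w2.png

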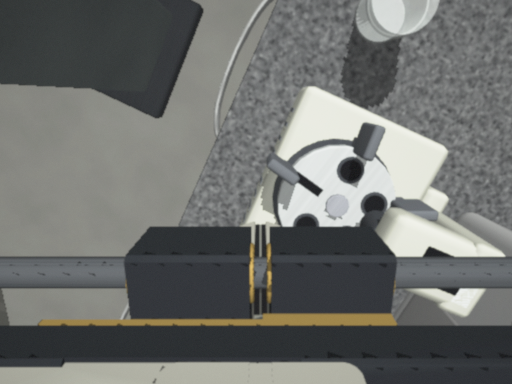

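The picture shows the slit tab at (285,167), the hub at (338,206), and the shut fingers hidden behind the gripper. I'll descend into the gap and start the arc.

```bash
python3 -m pendant '[0,0,0.5,0,0,0,1,0,0,0.4,0,0,0,1,0,0,0,0,0,0,1,0.12,0.004,0,0,0,1,1,0.12,0.004,0,0,0,1,1,0.12,0.004,0,0,0,1,1,0.12,0.004,0,0,0,1,1,0.12,0.004,0,0,0,1,1,0.12,0.004,0,0,0,1,1,0.12,0.004,0,0,0,1,1,0.12,0.004,0,0,0,1,1]'; python3 st.py
```

```text
time: 7.5
tool_pos: [463.7, -17.1, 71.0]
tcp_rot: [3.14, -0.0, 1.453]
contact_force: [-0.1, -0.5, 0.2]
grip_width: 0.5
finger_force: 0.0
7.5 [463.7 -17.1  71. ] yaw 83.22918841207503 r 49.755763708191175 theta_phot 171.01791105173453 [-0.1 -0.5  0.2]
```

```bash
python3 -m pendant '[0.12,0.004,0,0,0,1,1,0.12,0.004,0,0,0,1,1,0.12,0.004,0,0,0,1,1,0.12,0.004,0,0,0,1,1,0.12,0.004,0,0,0,1,1,0.12,0.004,0,0,0,1,1,0.12,0.004,0,0,0,1,1,0.12,0.004,0,0,0,1,1,0.12,0.004,0,0,0,1,1,0.12,0.004,0,0,0,1,1,0.12,0.004,0,0,0,1,1,0.12,0.004,0,0,0,1,1]'; python3 st.py; python3 look.py w3
```

```text
time: 8.7
tool_pos: [485.1, 19.1, 71.1]
tcp_rot: [3.141, -0.001, 0.615]
contact_force: [0.6, 0.1, -0.8]
grip_width: 0.4
finger_force: 0.0
8.7 [485.1  19.1  71.1] yaw 35.234873539319686 r 50.90839053495662 theta_phot 121.65944746059533 [ 0.6  0.1 -0.8]
8.7 [485.1  19.1  71.1] [ 3.141e+00 -1.000e-03  6.150e-01] 0.3640789354348949 [ 0.6  0.1 -0.8]
wheel_hub 0.95 [344. 217.] [514.8 -23.   60. ]
slit_tab 0.68 [461. 239.] [544.6 -71.7  84. ]
read_key_top 0.93 [436. 321.] [ 493.5 -116.2   62. ]
photometer 0.96 [324. 192.] [513.6 -22.6   0. ]
specimen_jar 0.85 [165. 119.] [489.8 107.1   0. ]
stain_a 0.72 [463. 242.] [ 544.8 -140.7    0. ]
```

View pics/w3.png

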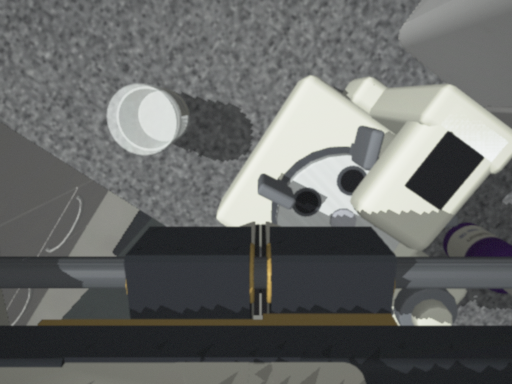

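Run:
```python
from h import *
m=camera_model("wrist")
print("tcp px",proj("wrist",get_obs()["tool_pos"],m))
for p,z in(((275,190),84),((368,145),84),((305,201),60),((353,181),60)):
    d=atz("wrist",p,z,m)[:2]-[513.5,-23.3]; print(p,np.hypot(*d),np.degrees(np.arctan2(d[1],d[0]))-1.6)
```

```text
tcp px [259.12224987 223.75734336]
(275, 190) 49.541640376596675 94.05449521174066
(368, 145) 47.88040529989269 30.32970127856982
(305, 201) 26.496638717335763 98.76497037022666
(353, 181) 23.72215897509231 25.099816563096773
```

Run:
```python
from h import *
a=cv2.imread("pics/w3.png")[110:250,210:400]; a=cv2.resize(a,(760,560),interpolation=cv2.INTER_CUBIC)
im=capture("scene")[:,:,::-1]; b=cv2.resize(im[125:235,190:340],(760,557),interpolation=cv2.INTER_CUBIC)
cv2.imwrite("pics/v4.png",cv2.resize(np.vstack([a,b]),(400,590),interpolation=cv2.INTER_AREA))
```

```text
(no output)
```

View pics/v4.png

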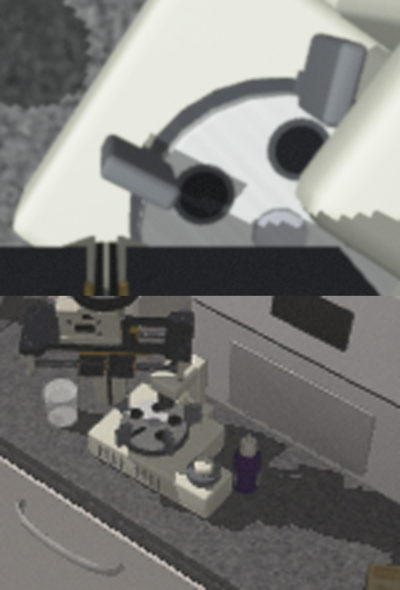

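The picture shows a round window beside the tab near the finger, not the slit, so I'll check the wheel with the fixed cameras.

Run:
```python
from h import *
for c in("scene","top"):
    im=capture(c)
    for t,z in(("slit",60),("slit_tab",84)):
        for q in pinpoint(c,t)[:2]:
            d=atz(c,q["location"],z)[:2]-[511,-22]; print(c,t,round(q["score"],2),np.round(q["location"]),np.hypot(*d),np.degrees(np.arctan2(d[1],d[0])))
    if c=="scene":
        a=cv2.resize(im[150:200,215:285,::-1],(770,550),interpolation=cv2.INTER_CUBIC)
        for th in range(0,360,30):
            p=proj(c,[513.5+46.5*np.cos(np.radians(th+1.6)),-23.3+46.5*np.sin(np.radians(th+1.6)),84]); p=((p-[215,150])*11).astype(int)
            cv2.circle(a,p,3,(0,0,255),-1); cv2.putText(a,str(th),p,0,.5,(0,160,0),1)
        cv2.imwrite("pics/v5.png",a)
```

```text
scene slit 0.91 [240. 174.] 23.299143831578295 142.37982833118667
scene slit_tab 0.7 [234. 172.] 44.664384470089885 160.70010396910556
scene slit_tab 0.55 [268. 186.] 103.73713579503473 -101.81503589212303
top slit 0.62 [234. 192.] 34.84341447093941 163.5380887765895
top slit_tab 0.56 [232. 195.] 52.066849462644115 161.93886749788595
```

View pics/v5.png

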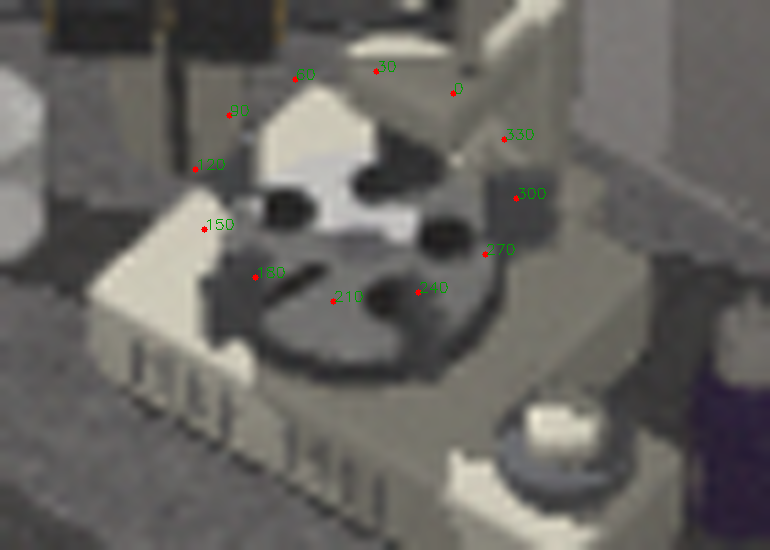

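Run:
```python
from h import *
from scipy.spatial.transform import Rotation as R
o=get_obs(); T=R.from_euler("xyz",o["tcp_rot"]).as_matrix(); print(np.round(o["tool_pos"],1),o["joint_positions"])
out=[]
for c,(r0,r1,c0,c1),s in(("scene",(130,190,210,290),10),("wrist",(180,250,200,320),6.6667)):
    im=capture(c); a=cv2.resize(im[r0:r1,c0:c1,::-1].copy(),(800,600 if c=="scene" else 467),interpolation=cv2.INTER_CUBIC)
    for h in(0,10,20,30):
        for y in(-19,0,19):
            for x in ((9.5,) if c=="wrist" else (0,)):
                p=proj(c,o["tool_pos"]+T@[x,y,-h]); p=((p-[c0,r0])*s).astype(int); cv2.circle(a,p,4,(0,0,255) if h==0 else (0,255-h*5,h*8),-1)
    out.append(a)
cv2.imwrite("pics/v6.png",cv2.resize(np.vstack(out),(450,600),interpolation=cv2.INTER_AREA))
```

```text
[484.5  19.   70.2] [-1.19166923e-01  4.25835555e-01  1.81098976e+00  1.31122921e-04
  9.04781633e-01  8.33718219e-01]
```

View pics/v6.png

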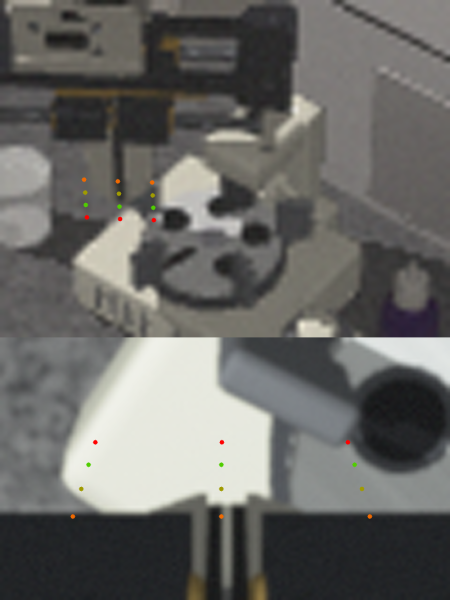

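The dots show the real fingertips about 22–25 mm above the reported TCP, so the fingers passed over the slit tab (top at 84 mm) without touching it. I'll calibrate the height by gently touching the top of the left tab.

```bash
python3 -m pendant '[0.12,0.004,0,0,0,1,1,0.12,0.004,0,0,0,1,1,0.12,0.004,0,0,0,1,1,0.12,0.004,0,0,0,1,1,0.12,0.004,0,0,0,1,1,0.12,0.004,0,0,0,1,1,0,0,0,0,0,0,1,0,0,0,0,0,0,1]'; python3 st.py
for i in 1; do python3 -m pendant '[0,0,0.1,0,0,0,1,0,0,0,0,0,0,1]' | grep -E "tool|force"; python3 -m pendant '[0,0,0.05,0,0,0,1,0,0,0,0,0,0,1]' | grep -E "tool|contact"; done
```

```text
time: 10.4
tool_pos: [504.1, 27.5, 70.1]
tcp_rot: [-3.141, 0.0, 0.201]
contact_force: [-0.0, -0.5, 0.3]
grip_width: 0.6
finger_force: 0.0
10.4 [504.1  27.5  70.1] yaw 11.50889942122365 r 51.81740613346942 theta_phot 98.33981104945236 [-0.  -0.5  0.3]
tool_pos: [503.7, 27.5, 66.8]
contact_force: [-0.5, -0.1, -0.3]
finger_force: 0.0
tool_pos: [504.1, 27.5, 65.5]
contact_force: [-0.1, -0.2, -0.6]
```

```bash
python3 -m pendant '[0,0,0.05,0,0,0,1,0,0,0,0,0,0,1]' | grep -E "tool|contact"; python3 -m pendant '[0,0,0.05,0,0,0,1,0,0,0,0,0,0,1]' | grep -E "tool|contact"; python3 -m pendant '[0,0,0.05,0,0,0,1,0,0,0,0,0,0,1]' | grep -E "tool|contact"
```

```text
tool_pos: [504.1, 27.5, 64.0]
contact_force: [0.3, -0.7, 0.6]
tool_pos: [504.1, 27.5, 62.5]
contact_force: [-0.9, 0.3, -0.2]
tool_pos: [504.1, 27.6, 61.0]
contact_force: [-0.6, -0.3, 0.1]
```

```bash
python3 -m pendant '[0,0,0.05,0,0,0,1,0,0,0,0,0,0,1]' | grep -E "tool|contact"; python3 -m pendant '[0,0,0.04,0,0,0,1,0,0,0,0,0,0,1]' | grep -E "tool|contact"; python3 -m pendant '[0,0,0.04,0,0,0,1,0,0,0,0,0,0,1]' | grep -E "tool|contact"
```

```text
tool_pos: [504.3, 27.5, 59.8]
contact_force: [1.1, 0.4, 0.3]
tool_pos: [505.3, 27.6, 59.6]
contact_force: [-0.0, 1.2, 7.2]
tool_pos: [506.2, 27.7, 59.3]
contact_force: [-0.8, 2.4, 14.1]
```

```bash
python3 -m pendant '[0,0,-0.6,0,0,0,1,0,0,-0.6,0,0,0,1,-0.94,0.72,0,0,0,0,1,-0.93,0.72,0,0,0,0,1,0,0.73,0,0,0,-1,1,0,0,0,0,0,-1,1,0,0,0,0,0,-1,1,0,0,0,0,0,-1,1,0,0,0,0,0,-1,1,0,0,0,0,0,-1,1,0,0,0,0,0,-1,1,0,0,0,0,0,-1,1]' >/dev/null; python3 st.py
T='0'; python3 -m pendant '[0,0,0,0,0,-1,1,0,0,0,0,0,-1,1,0,0,0,0,0,-1,1,0,0,0,0,0,-1,1,0,0,0,0,0,-1,1,0,0,0,0,0,-1,1,0,0,0,0,0,-1,1,0,0,0,0,0,-1,1,0,0,0,0,0,-1,1,0,0,0,0,0,-1,1,0,0,0,0,0,-1,1,0,0,0,0,0,-1,1]' >/dev/null
python3 -m pendant '[0,0,0,0,0,-1,1,0,0,0,0,0,-1,1,0,0,0,0,0,-1,1,0,0,0,0,0,-1,1,0,0,0,0,0,-1,1,0,0,0,0,0,-1,1,0,0,0,0,0,-1,1,0,0,0,0,0,-1,1,0,0,0,0,0,-1,1,0,0,0,0,0,-1,1,0,0,0,0,0,-1,1,0,0,0,0,0,-1,1]' >/dev/null
python3 -m pendant '[0,0,0,0,0,-1,1,0,0,0,0,0,-1,1,0,0,0,0,0,-1,1,0,0,0,0,0,-1,1,0,0,0,0,0,-1,1,0,0,0,0,0,-1,1,0,0,0,0,0,-1,1,0,0,0,0,0,-1,1,0,0,0,0,0,-1,1,0,0,0,0,0,-1,1,0,0,0,0,0,-1,1,0,0,0,0,0,-1,1]' >/dev/null; python3 st.py
```

```text
13.2 [462.  -47.4  93.2] yaw 43.56203120327246 r 56.28175282664129 theta_phot 203.5071551422212 [ 0.6 -0.3  0.3]
16.8 [462.  -47.3  93.2] yaw -172.43848181126467 r 56.287344689409466 theta_phot 203.4624134006594 [-0.1  0.2  0.4]
```

```bash
python3 -m pendant '[0,0,0,0,0,-1,1,0,0,0,0,0,-1,1,0,0,0,0,0,-1,1,0,0,0.6,0,0,-1,1,0,0,0.6,0,0,-0.3,1,0,0,0.37,0,0,0,1,0,0,0,0,0,0,1]' | grep force; python3 st.py
python3 -m pendant '[-0.005,0.13,0,0,0,1,1,-0.005,0.13,0,0,0,1,1,-0.005,0.13,0,0,0,1,1,-0.005,0.13,0,0,0,1,1,-0.005,0.13,0,0,0,1,1,-0.005,0.13,0,0,0,1,1]' |grep contact; python3 st.py
```

```text
contact_force: [0.4, 0.1, 0.4]
finger_force: 0.0
17.5 [461.1 -47.1  44.9] yaw -155.44665403263525 r 57.0445175817866 theta_phot 202.84992259305156 [0.4 0.1 0.4]
contact_force: [-0.1, -0.6, 0.2]
18.1 [457.5 -24.7  47. ] yaw -179.59692865233876 r 55.54534734834935 theta_phot 179.63705781099407 [-0.1 -0.6  0.2]
```

```bash
python3 -m pendant '[-0.005,0.13,0,0,0,1,1,-0.005,0.13,0,0,0,1,1,-0.005,0.13,0,0,0,1,1,-0.005,0.13,0,0,0,1,1,-0.005,0.13,0,0,0,1,1,-0.005,0.13,0,0,0,1,1,-0.005,0.13,0,0,0,1,1,-0.005,0.13,0,0,0,1,1,-0.005,0.13,0,0,0,1,1,-0.005,0.13,0,0,0,1,1,-0.005,0.13,0,0,0,1,1]' |grep contact; python3 st.py
cat > ang.py <<'E'
from h import *
import sys
H=np.array([513.5,-23.3])
for c in("scene","top","wrist"):
    capture(c); m=camera_model(c)
    for t,z in(("wheel_hub",60),("slit",60),("slit_tab",84)):
        for q in pinpoint(c,t)[:1]:
            p=atz(c,q["location"],z,m)[:2]; d=p-H; print(c,t,round(q["score"],2),np.round(p,1),np.round(np.hypot(*d),1),np.round(np.degrees(np.arctan2(d[1],d[0]))-1.6,1))
E
python3 ang.py
```

```text
contact_force: [-0.5, 0.9, 0.1]
19.2 [472.7  14.5  46.9] yaw 136.39932203182772 r 55.36993073002255 theta_phot 135.09398022964282 [-0.5  0.9  0.1]
scene wheel_hub 0.66 [339.4 297.3] 364.8 116.9
scene slit 0.89 [500.7  14.1] 39.5 107.4
scene slit_tab 0.63 [501.2  31.5] 56.2 101.0
top wheel_hub 0.49 [ 495.7 -108.2] 86.7 -103.5
top slit 0.39 [514.6 -17.1] 6.3 78.2
wrist wheel_hub 0.64 [512.4 -23.2] 1.1 173.4
```

```bash
python3 -m pendant '[0,-0.05,-0.5,0,0,0,1,0,-0.05,-0.5,0,0,0,1,-0.005,-0.13,0,0,0,-1,1,-0.005,-0.13,0,0,0,-1,1,-0.005,-0.13,0,0,0,-1,1,-0.005,-0.13,0,0,0,-1,1,-0.005,-0.13,0,0,0,-1,1,-0.005,-0.13,0,0,0,-1,1,-0.005,-0.13,0,0,0,-1,1,-0.005,-0.13,0,0,0,-1,1,-0.005,-0.13,0,0,0,-1,1,-0.005,-0.13,0,0,0,-1,1]' |grep contact
python3 -m pendant '[-0.005,-0.13,0,0,0,-1,1,-0.005,-0.13,0,0,0,-1,1,-0.005,-0.13,0,0,0,-1,1,-0.005,-0.13,0,0,0,-1,1,-0.005,-0.13,0,0,0,-1,1,-0.005,-0.13,0,0,0,-1,1,-0.005,-0.13,0,0,0,-1,1,-0.005,-0.13,0,0,0,-1,1,-0.005,-0.13,0,0,0,-1,1,-0.005,-0.13,0,0,0,-1,1,0,0,0,0,0,0,1]' |grep contact; python3 st.py
python3 - <<'E'
from h import *
m=camera_model("wrist"); im=capture("wrist")[:,:,::-1].copy(); cv2.imwrite("pics/w4.png",im)
E
```

```text
contact_force: [0.6, -0.7, 0.3]
contact_force: [0.4, 0.0, 0.3]
22.1 [466.7 -60.   76.1] yaw -143.38283846154297 r 58.96629852474237 theta_phot 216.60769767437378 [0.4 0.  0.3]
```

View pics/w4.png

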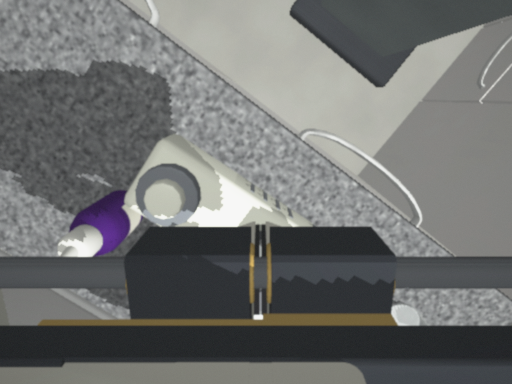

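The wrist view now looks outward: it shows the key at (166,197) and the bottle at (90,230), and the wheel is hidden. On to stroke 2.

```bash
python3 -c "
from h import *
print(atz('wrist',(166,197),62))"
python3 -m pendant '[-0.08,-0.08,0.4,0,0,-0.5,1,0,0,0.6,0,0,0,1,0,0,0,0,0,0,1]' |grep contact; python3 st.py
python3 -m pendant '[-0.005,0.13,0,0,0,1,1,-0.005,0.13,0,0,0,1,1,-0.005,0.13,0,0,0,1,1,-0.005,0.13,0,0,0,1,1,-0.005,0.13,0,0,0,1,1,-0.005,0.13,0,0,0,1,1,-0.005,0.13,0,0,0,1,1,-0.005,0.13,0,0,0,1,1]' |grep contact; python3 st.py
python3 -m pendant '[-0.005,0.13,0,0,0,1,1,-0.005,0.13,0,0,0,1,1,-0.005,0.13,0,0,0,1,1,-0.005,0.13,0,0,0,1,1,-0.005,0.13,0,0,0,1,1,-0.005,0.13,0,0,0,1,1,-0.005,0.13,0,0,0,1,1,-0.005,0.13,0,0,0,1,1,-0.005,0.13,0,0,0,1,1,0,0,0,0,0,0,1]' |grep contact; python3 st.py; python3 ang.py
```

```text
[ 490.30805919 -113.1756005    62.        ]
contact_force: [0.1, -0.5, 0.6]
22.45 [468.2 -59.6  44.6] yaw -141.49286838605997 r 57.50916471359869 theta_phot 217.21969961281744 [ 0.1 -0.5  0.6]
contact_force: [-0.8, -0.1, 0.8]
23.25 [457.9 -31.5  46.9] yaw -173.6368112495974 r 55.7059534504773 theta_phot 186.6396154493913 [-0.8 -0.1  0.8]
contact_force: [-0.6, 0.2, 0.9]
24.25 [465.    2.6  46.8] yaw 150.53475254223477 r 54.59169645035084 theta_phot 149.84641021980687 [-0.6  0.2  0.9]
scene wheel_hub 0.71 [519.3 -26.3] 6.5 -29.2
scene slit 0.8 [527.5   8.8] 35.0 64.8
scene slit_tab 0.35 [527.2 280.4] 304.0 85.8
top wheel_hub 0.24 [ 532.7 -138.3] 116.6 -82.1
top slit 0.2 [571.5 332.4] 360.4 79.1
wrist wheel_hub 0.48 [513.7 -21.2] 2.1 83.7
```

```bash
python3 -m pendant '[0,-0.05,-0.5,0,0,0,1,0,-0.05,-0.5,0,0,0,1,-0.005,-0.13,0,0,0,-1,1,-0.005,-0.13,0,0,0,-1,1,-0.005,-0.13,0,0,0,-1,1,-0.005,-0.13,0,0,0,-1,1,-0.005,-0.13,0,0,0,-1,1,-0.005,-0.13,0,0,0,-1,1,-0.005,-0.13,0,0,0,-1,1,-0.005,-0.13,0,0,0,-1,1,-0.005,-0.13,0,0,0,-1,1,-0.005,-0.13,0,0,0,-1,1]' |grep contact
python3 -m pendant '[-0.005,-0.13,0,0,0,-1,1,-0.005,-0.13,0,0,0,-1,1,-0.005,-0.13,0,0,0,-1,1,-0.005,-0.13,0,0,0,-1,1,-0.005,-0.13,0,0,0,-1,1,-0.005,-0.13,0,0,0,-1,1,-0.005,-0.13,0,0,0,-1,1,-0.005,-0.13,0,0,0,-1,1,-0.005,-0.13,0,0,0,-1,1,-0.02,-0.13,0,0,0,-1,1,-0.03,-0.08,0,0,0,-1,1,0,0,0,0,0,0,1]' |grep contact; python3 st.py
```

```text
contact_force: [0.0, -0.0, 0.3]
contact_force: [-0.2, -0.4, -0.4]
27.25 [480.  -71.7  76.1] yaw -125.37427156389509 r 58.39176842662159 theta_phot 233.99612528417757 [-0.2 -0.4 -0.4]
```

```bash
python3 -m pendant '[-0.07,0,0.4,0,0,0,1,0,0,0.6,0,0,0,1,0,0,0,0,0,0,1,-0.005,0.13,0,0,0,1,1,-0.005,0.13,0,0,0,1,1,-0.005,0.13,0,0,0,1,1,-0.005,0.13,0,0,0,1,1,-0.005,0.13,0,0,0,1,1,-0.005,0.13,0,0,0,1,1,-0.005,0.13,0,0,0,1,1,-0.005,0.13,0,0,0,1,1]' |grep contact; python3 st.py
python3 -m pendant '[-0.005,0.13,0,0,0,1,1,-0.005,0.13,0,0,0,1,1,-0.005,0.13,0,0,0,1,1,-0.005,0.13,0,0,0,1,1,-0.005,0.13,0,0,0,1,1,-0.005,0.13,0,0,0,1,1,-0.005,0.13,0,0,0,1,1,0,0,0,0,0,0,1]' |grep contact; python3 st.py
```

```text
contact_force: [-0.0, 0.2, -0.0]
28.35 [461.6 -45.6  46.4] yaw -157.62001661797373 r 55.93431663777115 theta_phot 201.6442382580272 [-0.   0.2 -0. ]
contact_force: [-0.5, -0.2, 0.4]
29.15 [457.6 -18.5  46.3] yaw 174.5477061641399 r 55.61196585053435 theta_phot 173.2193567124223 [-0.5 -0.2  0.4]
```

```bash
python3 -m pendant '[0,-0.05,-0.3,0,0,0,1,0,0,-1,0,0,0,1,0,0,-1,0,0,0,1,0,0,-1,0,0,0,1,-0.95,0,0,0,0,0,1,-0.95,0,0,0,0,0,1,-0.9,0,0,0,0,0,1,0,0,0,0,0,0,1,0,0,0,0,0,0,1]' |grep contact; python3 st.py
cat > win.py <<'E'
from h import *
import sys
m=camera_model("wrist"); im=capture("wrist")[:,:,::-1].copy(); cv2.imwrite(f"pics/{sys.argv[1]}.png",im)
for t,z in(("wheel_hub",60),("slit",60),("snout",69),("read_key_top",62)):
    for q in pinpoint("wrist",t)[:1]: print(t,round(q["score"],2),np.round(q["location"]),np.round(atz("wrist",q["location"],z,m),1))
E
python3 win.py w5
```

```text
contact_force: [0.2, -0.3, -0.1]
30.05 [541.1 -28.5 145.3] yaw 174.63746762646846 r 28.534084239392246 theta_phot 348.3624713239202 [ 0.2 -0.3 -0.1]
wheel_hub 0.7 [402. 107.] [488.3  85.3  60. ]
slit 0.57 [274. 180.] [536.6 -17.4  60. ]
snout 0.61 [268. 187.] [539.6 -22.8  69. ]
read_key_top 0.68 [147. 136.] [ 492.2 -113.    62. ]
```

View pics/w5.png

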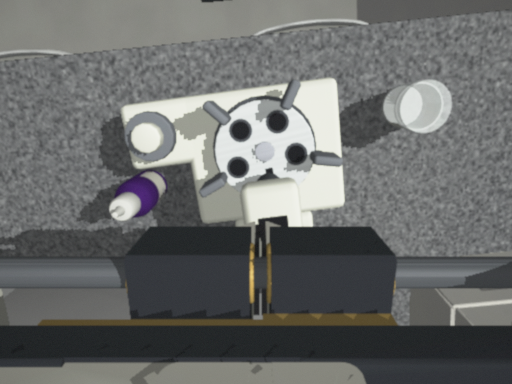

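The picture shows four round windows clear at (277,121), (240,130), (237,167) and (297,154), and the slit just going under the snout at (270,178). I'll fit the exact angle.

```bash
cat > fit.py <<'E'
from h import *
import sys
from scipy.optimize import least_squares
m=camera_model("wrist"); im=cv2.imread(f"pics/{sys.argv[1]}.png"); w=cv2.GaussianBlur(im,(3,3),0).min(2).astype(int); bl=im[:,:,0].astype(int)
L=lambda P,z:np.array([atz("wrist",p,z,m)[:2] for p in P])
k=cv2.connectedComponentsWithStats((w<70).astype(np.uint8)[100:185,210:320]); W=[]
for st,ce in zip(k[2][1:],k[3][1:]):
    p=ce+[210,100]; d=atz("wrist",p,60,m)[:2]-[513.5,-23.3]
    if 80<st[4]<500 and 18<np.hypot(*d)<32: W.append(p); print(st[4],np.round(p,1),np.round(np.hypot(*d),1),np.round(np.degrees(np.arctan2(d[1],d[0])),1))
W=L(W,60)
def f(x):
    t=np.degrees(np.arctan2(W[:,1]-x[1],W[:,0]-x[0])); n=np.round((t-x[2])/72); a=np.radians(x[2]+72*n)
    return np.r_[W[:,0]-x[0]-25*np.cos(a),W[:,1]-x[1]-25*np.sin(a)]
s=min((least_squares(f,[513.5,-23.3,a0]) for a0 in(-10,0,10,20,30)),key=lambda s:s.cost); print("hub,angle world",np.round(s.x,2),"res",np.round(s.fun,2))
def edge(pts):  # robust line
    v=cv2.fitLine(np.float32(pts),cv2.DIST_HUBER,0,.01,.01).ravel(); return np.degrees(np.arctan2(v[1],v[0]))
F=[];E=[]
for c in range(140,325):
    a,b=int(103-(c-127)*.115)-12,int(103-(c-127)*.115)+14; F.append((c,np.argmax(np.diff(w[a:b,c]))+a+.5))
for r in range(92,200):
    E.append((np.argmin(np.diff(w[r,326:352]))+326.5,r))
print("front edge yaw",edge(L(F,45))%180-90,"left edge yaw",(edge(L(E,45))+90)%180-90)
E
python3 fit.py w5
```

```text
281 [276.6 120.9] 26.7 153.1
254 [240.1 130.2] 25.6 -139.0
271 [295.9 154.2] 25.6 81.9
239 [237.6 167.1] 24.0 -66.5
hub,angle world [512.2  -22.82   7.77] res [-0.47  0.01  0.46  0.   -0.22  0.01  0.23 -0.02]
front edge yaw 1.9319305 left edge yaw 2.065239
```

```bash
python3 -m pendant '[0.95,0,0,0,0,0,1,0.95,0,0,0,0,0,1,0.9,0,0,0,0,0,1,0,0,1,0,0,0,1,0,0,1,0,0,0,1,0,0,0.8,0,0,0,1,0,0,0.5,0,0,0,1,0,0,0,0,0,0,1]' |grep contact; python3 st.py
```

```text
contact_force: [0.7, 0.1, 0.9]
31.1 [456.  -20.1  44.8] yaw 174.59628378505673 r 57.07774727977316 theta_phot 174.9660850455874 [0.7 0.1 0.9]
```

```bash
python3 -m pendant '[0,0.12,0,0,0,0.7,1,0,0.117,0,0,0,0.75,1,0,0,0,0,0,0,1,0,0,0,0,0,0,1]' |grep contact; python3 st.py
python3 -m pendant '[0,-0.06,-0.3,0,0,0,1,0,0,-1,0,0,0,1,0,0,-1,0,0,0,1,0,0,-1,0,0,0,1,-0.95,0,0,0,0,0,1,-0.95,0,0,0,0,0,1,-0.9,0,0,0,0,0,1,0,0,0,0,0,0,1,0,0,0,0,0,0,1]' |grep contact; python3 st.py; python3 win.py w6; python3 fit.py w6
```

```text
contact_force: [-1.0, 0.0, 0.7]
31.5 [458.9 -13.4  47. ] yaw 168.89061939825908 r 54.9947329030752 theta_phot 167.81689998573663 [-1.   0.   0.7]
contact_force: [0.2, -0.2, -0.3]
32.4 [540.3 -31.6 145.4] yaw 168.81024531411103 r 28.450966440381766 theta_phot 341.8982967044422 [ 0.2 -0.2 -0.3]
wheel_hub 0.74 [266. 151.] [512.9 -22.3  60. ]
slit 0.64 [275. 181.] [538.4 -19.8  60. ]
snout 0.72 [270. 185.] [538.4 -23.5  69. ]
read_key_top 0.6 [144. 151.] [ 493.6 -115.9   62. ]
286 [276.4 120.7] 26.7 148.2
258 [240.2 130.4] 25.7 -144.2
268 [296.4 153.8] 25.6 76.9
238 [238.1 167.2] 24.0 -71.9
hub,angle world [512.18 -22.73   2.67] res [-0.46  0.01  0.49 -0.05 -0.25  0.02  0.25 -0.01]
front edge yaw 1.8507309 left edge yaw 1.8332901
```

```bash
python3 -m pendant '[0.37,-0.98,0,0,0,0,1,0.37,-0.98,0,0,0,0,1,0.38,-0.98,0,0,0,1,1,0,0,0,0,0,1,1,0,0,0,0,0,1,1,0,0,0,0,0,1,1,0,0,0,0,0,1,1,0,0,0,0,0,1,1,0,0,0,0,0,1,1,0,0,0,0,0,1,1,0,0,0,0,0,1,1,0,0,0,0,0,1,1]' |grep contact
python3 -m pendant '[0,0,0,0,0,1,1,0,0,0,0,0,1,1,0,0,0,0,0,1,1,0,0,0,0,0,1,1,0,0,0,0,0,0.7,1,0,0,1,0,0,0,1,0,0,0.5,0,0,0,1,0,0,0,0,0,0,1]' |grep contact; python3 st.py; python3 look.py w7
```

```text
contact_force: [0.8, 0.2, 0.0]
contact_force: [-0.5, -0.9, -0.4]
34.65 [ 488.8 -110.7   98.6] yaw 110.00331123545098 r 90.50011100203264 theta_phot 252.87525604142846 [-0.5 -0.9 -0.4]
34.65 [ 488.8 -110.7   98.6] [-3.138e+00 -3.000e-03  1.920e+00] 0.5734081377934318 [-0.5 -0.9 -0.4]
wheel_hub 0.63 [323.  92.] [500.3 -28.6  60. ]
slit 0.89 [382. 101.] [537.7 -21.2  60. ]
snout 0.89 [386. 106.] [538.3 -23.7  69. ]
read_key_top 0.86 [266. 214.] [ 494.7 -116.3   62. ]
photometer 0.93 [325.  93.] [511.6 -24.6   0. ]
stain_a 0.81 [311. 232.] [ 546.4 -138.3    0. ]
```

```bash
python3 -m pendant '[-0.13,0.06,0.6,0,0,0,1,0,0,0.6,0,0,0,1,0,0,0.6,0,0,0,1,0,0,0,0,0,0,1,0,0,0,0,0,0,1]' |grep contact; python3 st.py
python3 -m pendant '[0,0,0.1,0,0,0,1,0,0,0.1,0,0,0,1,0,0,0.1,0,0,0,1,0,0,0,0,0,0,1,0,0,0,0,0,0,1]' |grep contact; python3 st.py
```

```text
contact_force: [-0.4, 0.1, 0.2]
35.6 [ 493.7 -114.5   46.5] yaw 109.99548425046325 r 93.03566510824457 theta_phot 256.4055908804067 [-0.4  0.1  0.2]
contact_force: [1.7, 0.2, 3.0]
36.1 [ 494.3 -114.7   37.7] yaw 109.99501161356332 r 93.10512821370803 theta_phot 256.78640099290357 [1.7 0.2 3. ]
```

```bash
python3 -m pendant '[0,0,0.1,0,0,0,1,0,0,0,0,0,0,1,0,0,0,0,0,0,1]' |grep contact; python3 st.py;  python3 -m pendant '[0,0,0.06,0,0,0,1,0,0,0,0,0,0,1,0,0,0,0,0,0,1]' |grep contact; python3 st.py
```

```text
contact_force: [-3.5, 0.5, 21.6]
36.4 [ 494.4 -114.8   36.3] yaw 110.00858411413881 r 93.149551398543 theta_phot 256.8758440523253 [-3.5  0.5 21.6]
contact_force: [-7.3, 2.1, 34.3]
36.7 [ 494.5 -114.8   35.9] yaw 110.01344252620417 r 93.19702119404037 theta_phot 256.9510813506913 [-7.3  2.1 34.3]
```

```bash
python3 -m pendant '[0,0,0.06,0,0,0,1,0,0,0,0,0,0,1,0,0,0,0,0,0,1]' |grep contact; python3 st.py
```

```text
contact_force: [-12.2, 4.0, 47.0]
37.0 [ 494.6 -114.9   35.5] yaw 110.02440589826163 r 93.25831064236496 theta_phot 257.0177245190867 [-12.2   4.   47. ]
```

```bash
python3 -m pendant '[0,0,-0.12,0,0,0,1,0,0,0,0,0,0,1,0,0,0,0,0,0,1]' |grep contact; python3 st.py;  python3 -m pendant '[0,0,-0.06,0,0,0,1,0,0,0,0,0,0,1]' |grep contact; python3 st.py
python3 - <<'E'
from h import *
from scipy.spatial.transform import Rotation as R
o=get_obs(); T=R.from_euler("xyz",o["tcp_rot"]).as_matrix(); c0,r0=225,140
im=capture("scene"); a=cv2.resize(im[r0:r0+60,c0:c0+80,::-1].copy(),(800,600),interpolation=cv2.INTER_CUBIC)
for h in(20,24):
    for y in(-19,0,19):
        p=proj("scene",o["tool_pos"]+T@[0,y,-h]); cv2.circle(a,((p-[c0,r0])*10).astype(int),3,(0,0,255) if h==20 else (0,255,0),-1)
for q in([512.4,-22.8,60],[492.7,-113.5,62],[527,-43,114]):
    cv2.circle(a,((proj("scene",q)-[c0,r0])*10).astype(int),3,(255,0,0),-1)
cv2.imwrite("pics/v8.png",a)
E
```

```text
contact_force: [-3.9, 1.2, 19.1]
37.3 [ 494.4 -114.8   36.3] yaw 110.0034369049752 r 93.16932541906594 theta_phot 256.8691022535447 [-3.9  1.2 19.1]
contact_force: [1.2, -1.1, 3.9]
37.5 [ 494.2 -114.7   36.7] yaw 109.99344504098703 r 93.11893889600852 theta_phot 256.7702612348047 [ 1.2 -1.1  3.9]
```

View pics/v8.png

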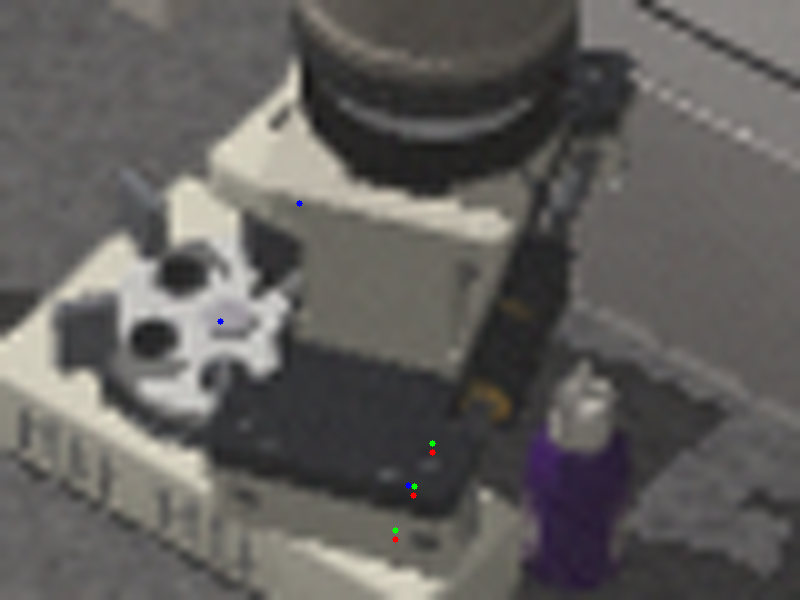

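The gripper hides the key here; the wheel still stands with its slit at the snout. I'll read the spring force on the way up to tell whether the key bottomed.

```bash
for k in 1; do python3 -m pendant '[0,0,-0.05,0,0,0,1,0,0,0,0,0,0,1,0,0,0,0,0,0,1]' |grep -E "tool_pos|contact"; python3 -m pendant '[0,0,-0.05,0,0,0,1,0,0,0,0,0,0,1,0,0,0,0,0,0,1]' |grep -E "tool_pos|contact"; python3 -m pendant '[0,0,-0.05,0,0,0,1,0,0,0,0,0,0,1,0,0,0,0,0,0,1]' |grep -E "tool_pos|contact"; python3 -m pendant '[0,0,-0.05,0,0,0,1,0,0,0,0,0,0,1,0,0,0,0,0,0,1]' |grep -E "tool_pos|contact";  done
```

```text
tool_pos: [493.8, -114.6, 37.5]
contact_force: [2.5, -0.8, 3.6]
tool_pos: [493.4, -114.4, 38.9]
contact_force: [1.9, -0.9, 2.7]
tool_pos: [493.2, -114.3, 40.3]
contact_force: [1.3, -0.7, 0.2]
tool_pos: [493.0, -114.2, 41.8]
contact_force: [-1.5, 0.3, 0.5]
```

```bash
python3 -m pendant '[0,0,-0.5,0,0,0,1,0,0,-1,0,0,0,1,0,0,-1,0,0,0,1,0,0,-0.95,0,0,0,1,0,0,0,0,0,-1,1,0,0,0,0,0,-1,1,0,0,0,0,0,-1,1,0,0,0,0,0,-1,1,0,0,0,0,0,-1,1,0,0,0,0,0,-1,1,0,0,0,0,0,-1,1,0,0,0,0,0,-1,1]' |grep contact
python3 -m pendant '[0,0,0,0,0,-1,1,0,0,0,0,0,-1,1,0,0,0,0,0,-1,1,0,0,0,0,0,-1,1,0,0,0,0,0,-1,1,0,0,0,0,0,-1,1,-0.35,0.9,0,0,0,-0.7,1,-0.35,0.9,0,0,0,0,1,-0.35,0.9,0,0,0,0,1,0,0,0,0,0,0,1,0,0,0,0,0,0,1]' |grep contact; python3 st.py; python3 win.py w9; python3 fit.py w9; python3 -c "
from h import *
for c in ('scene',):
  capture(c)
  for t in ('specimen_jar','stain_a'):
    q=pinpoint(c,t)[0]; print(t,np.round(atz(c,q['location'],0)))"
```

```text
contact_force: [-0.0, 0.4, 0.4]
contact_force: [-0.5, 0.4, 0.3]
41.05 [540.9 -41.5 145. ] yaw 168.88133005847888 r 33.227907302483366 theta_phot 325.5429812238991 [-0.5  0.4  0.3]
wheel_hub 0.76 [280. 148.] [512.7 -20.3  60. ]
slit 0.68 [285. 178.] [537.7 -20.7  60. ]
snout 0.94 [286. 182.] [538.5 -21.   69. ]
read_key_top 0.63 [155. 144.] [ 491.1 -115.8   62. ]
288 [289.2 117.6] 25.6 149.8
259 [252.6 127.3] 26.2 -141.1
272 [308.8 150.8] 24.4 74.8
238 [250.1 164.3] 25.5 -71.9
hub,angle world [512.71 -24.11   2.47] res [-0.47 -0.01  0.5  -0.02 -0.15 -0.09  0.28 -0.05]
front edge yaw 1.8304214 left edge yaw -19.215378
specimen_jar [479. 105.   0.]
stain_a [ 552. -136.    0.]
```

```bash
python3 -c "
from plant import *
print(close_job())"
```

```text
the job is handed in; nothing more can be done
None
```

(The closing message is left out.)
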